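# Set the roast's seasonings in their dishes

## Robot

A 6-joint arm with a two-finger parallel gripper is mounted at the origin on a cart in front of the work surface, level with it; the furniture and walls round the work are solid. World frame = base frame: x ahead of the robot, y to its left, z up, the work surface at z = 0. Lengths are in m, angles in degrees, forces in N, time in s.
With the tool pointing down it reaches from about 0.3 to 0.75 m from the base axis. Payload 8.5 kg.
Tool frame: the origin (TCP) lies at the very end of the fingers, on their centre line; the grasp point (between the pads) lies 19 mm behind it; z points along the fingers, y is the line along which they close (so a half turn about z gives the same grasp; the last joint's range is limited). The gripper opens to 85 mm and grips with 20 to 120 N. Pads are 22 mm wide; open, the fingers measure 114 mm over their backs; the gripper's body (76 mm by 85 mm) begins 54 mm behind the grasp point. The pads swing forward as they close: fully open they stand 13 mm farther back than shut.
Start: joints at [59.742, 21.807, 74.336, -0, 83.858, -12.336], TCP at [0.169, 0.523, 0.231] pointing down, gripper open.
Joint ranges: [-178.18, 178.18], [-50.72, 133.34], [12.68, 142.11], [-81.47, 261.47], [9.98, 163.14], [-165.26, 165.26]. Speed limits (degrees/s): [136.94, 136.94, 180, 180, 180, 180].

## Interface

Orientations are given as a 3x3 rotation matrix whose columns are the frame's x, y, z axes.
In Python, from rig import env, imaging gives the robot as it stands. The module is installed in compiled form; this text tells all that it offers.
- The arm moves only by the tool arm_command, never from a script. Its arguments are lists of equal length, an entry for each row: "turn": the turn, a rotation vector about the tool's x, y, z in units of 5 degrees (1.0 is 5 degrees), a list of three; "xyz": the shift along the tool's x, y, z in units of 50 mm (1.0 is 50 mm), a list of three; "claw": the finger opening in mm, from 0 to 85.4. A call has 1 to 12 rows; each row shifts and turns the commanded pose from where the row before left it, along the tool's axes as they then stand; what a row does not reach is not made up. A row lasts 1/10 s, in which the tool goes at most 50 mm and 8.59 degrees, less where a joint would pass 70% of its speed; a pose out of reach is approached as far as the arm can. A call is refused whole if a number of a shift passes 1 or a number of a turn 1, either way. A call with a gripper value outside its range is refused whole. The fingers move at their own pace and stop on an object; "squeeze" is the grip in N (left out, the last holds). Time passes only in rows, so rows that do not move let the fingers close. It gives the time, the measured TCP pose, the force, the opening and the grip force at its end, in the units of the state.
- env.observe(): the state, without advancing time (a new reading comes with each control period).
- imaging.get_image(name): name is "scene" or "side" or "wrist"; returns (picture, depth): 400x640x3 uint8, blue, green, red; 400x640 float32, m along the optical axis (not along the pixel's ray), 0 where there is no reading.
- imaging.camera_info(name): a dict with "camera_matrix" (3x3 intrinsics, pixels), "k1" (the pictures are not rectified: a ray, as slopes to the right and down, at radius r is drawn at 1 + k1 r^2 times it, then the intrinsics apply), "rvec" (rotation vector, rad) and "tvec" (3), from world to camera coordinates, as OpenCV has them. Camera axes: x right, y down, z forward; pixel columns grow to the right and rows downward; lengths in m; the calibration is good to about 2 mm. A picture is of the moment at which its call begins: read the wrist's pose just before it. camera_info takes no time and is no camera call; for the wrist camera it gives the pose at the moment of the call.
- env.close_job(): hands the job in; it is judged then, once.
The state is a dict: "time_s": time; "q": joint angles; "qvel": joint speeds; "joint_efforts": joint torques, N m; "position": TCP position; "tool_rot": TCP orientation; "ft_force": force on the tool from outside, world axes, zero at the start; "wrist_torque": the same for the moment, N m; "grip_width": finger opening in m; "gripper_force": force on a finger pad.
Only numpy, scipy, OpenCV 4.12 (cv2) and the standard library are available. Lean on these libraries where they do the work, as an engineer would, in place of code of your own. Each camera call takes 0.05 s, during which the arm holds its last target. There are 200 camera calls.

## Task

Lay out what the roast needs: put the wooden pepper mill in the terracotta dish, the salt shaker in the blue dish, the dark-capped herb jar in the green dish and the garlic bulb in the yellow dish, each standing upright in the middle of its dish, flat on the floor of it inside the rim, and let go. Leave the honey jar standing where it is; do not push it or knock it over.

Things in the scene. Friction and masses are not known exactly. Their poses are not given: they have to be found in the camera images.
- pepper_mill_mid (a point): turned pepper mill of dark brown wood, 170 mm tall, upright, 0.18 kg. Sides draw in from 58 mm across at the foot to 48 mm at 120 mm up; round head (does not turn) 45 mm across at 124 mm, 49 mm from 132 to 141, 43 mm at 149; steel knob from 158 to 170. Grip it at the head: lower down, a gripper's body would hit the knob. Origin on its axis half-way up (85 mm over its underside); z up.
- salt_shaker_mid (a point): salt shaker, glass with white salt and a light grey domed cap, 90 mm tall, upright, 0.1 kg. Round: 39 mm across near the foot, 44 mm at 30 mm up, narrowing evenly to 34 mm at 66 mm; cap sides nearly straight from 66 to 78 mm. Origin on its axis half-way up (45 mm over its underside); z up.
- spice_a_mid (a point): herb jar: slim straight glass cylinder 41 mm across with a dark label and a dark brown screw cap of 40 mm, 105 mm tall in all, upright, 0.11 kg. Origin on its axis half-way up (52.5 mm over its underside); z up.
- garlic_mid (a point): whole pinkish-white garlic bulb, 57 mm across and 56 mm tall, stalk up, 0.035 kg. Flat base 40 mm across; widest at 21 mm up; grip it 24 to 27 mm up, so that the fingertips clear the rim of the dish; above 30 mm it narrows quickly to the stalk. Origin on its axis half-way up (28 mm over its underside); z up.
- dish_terracotta_floor (a point): round low-rimmed dish of brown-orange terracotta, 94 mm across, 84 mm inside the rim. Origin at the centre of the dish's floor (its upper face, 5 mm over the worktop). The dish is fixed to the worktop; its rounded rim is 5 mm wide and its top 9 mm over the worktop.
- dish_blue_floor (a point): round low-rimmed blue dish, 76 mm across, 66 mm inside the rim. Origin at the centre of the dish's floor (its upper face, 5 mm over the worktop). The dish is fixed to the worktop; its rounded rim is 5 mm wide and its top 9 mm over the worktop.
- dish_green_floor (a point): round low-rimmed green dish, 78 mm across, 68 mm inside the rim. Origin at the centre of the dish's floor (its upper face, 5 mm over the worktop). The dish is fixed to the worktop; its rounded rim is 5 mm wide and its top 9 mm over the worktop.
- dish_yellow_floor (a point): round low-rimmed yellow dish, 92 mm across, 82 mm inside the rim. Origin at the centre of the dish's floor (its upper face, 5 mm over the worktop). The dish is fixed to the worktop; its rounded rim is 5 mm wide and its top 9 mm over the worktop.
- honey_jar_mid (a point): jar of honey with a grey lid, 66 x 72 mm and 102 mm tall, loose, standing among the things: a bystander, to be left alone. Origin on its axis half-way up, 51 mm over the worktop.
Not all that is in view belongs to the job. What is shaped like the part that bears pepper_mill_mid but red is not meant.

How it is judged:
By the outcome, as a careful person would: the job done as asked, in the order asked, and still so for the second after the job is handed in, with the robot touching nothing.
It also fails if it takes over 120 s, if anything falls off the work surface, if the arm or the gripper's body presses on something with over 40 N, if the wrist force passes 120 N, or if a joint passes its speed limit or range.

## Working session

There is one attempt and no reset: what is moved stays moved. The work goes in short steps, Python scripts to look and compute and a tool call to move; the robot and the scene stay as the last step left them, time stands still between calls to the robot, and variables do not carry over. Pictures are saved under pics/ and viewed, at most 14 in all, crops included, and the job is handed in when it is done.

Besides the shell and the picture viewer there is one more tool, called as name(argument=value, ...) on one line, values as JSON. arm_command: Moves the arm, as the interface text tells. Its arguments: {"type":"object","properties":{"turn":{"type":"array"},"xyz":{"type":"array"},"claw":{"type":"array"},"squeeze":{"type":"number"}},"required":["turn","xyz","claw"]}

```bash
mkdir -p pics; python3 - <<'E'
from rig import env, imaging
import cv2,numpy as np
for n in("scene","side"):
    im,d=imaging.get_image(n); cv2.imwrite(f"pics/{n}0.png",im); np.savez(f"pics/{n}0.npz",im=im,d=d)
    i=imaging.camera_info(n); print(n,{k:np.round(v,4).tolist() for k,v in i.items()})
s=env.observe(); print(s["time_s"],s["position"],np.round(s["tool_rot"],3).tolist())
E
```

```text
scene {'camera_matrix': [[496.8428, 0.0, 327.0711], [0.0, 496.8428, 193.6551], [0.0, 0.0, 1.0]], 'k1': -0.1229, 'rvec': [0.6266, 2.8252, -0.8259], 'tvec': [0.5199, -0.1176, 1.4565]}
side {'camera_matrix': [[367.7286, 0.0, 319.6319], [0.0, 367.7286, 203.6258], [0.0, 0.0, 1.0]], 'k1': -0.0735, 'rvec': [0.8002, -2.7555, 0.8227], 'tvec': [0.4551, 0.3355, 0.9631]}
0.1 [0.16912802 0.52309112 0.23077389] [[-0.951, 0.308, -0.001], [0.308, 0.951, -0.001], [0.0, -0.001, -1.0]]
```

View pics/scene0.png

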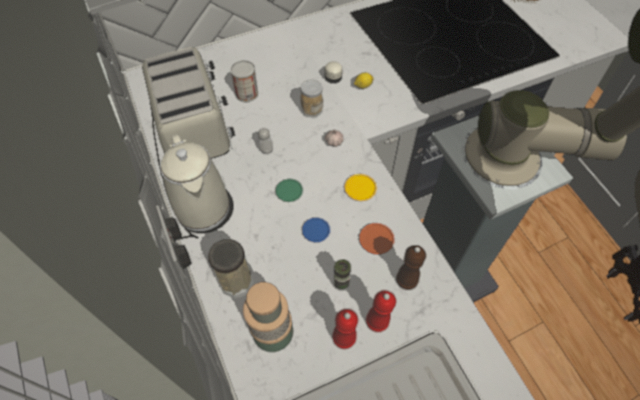

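View pics/side0.png

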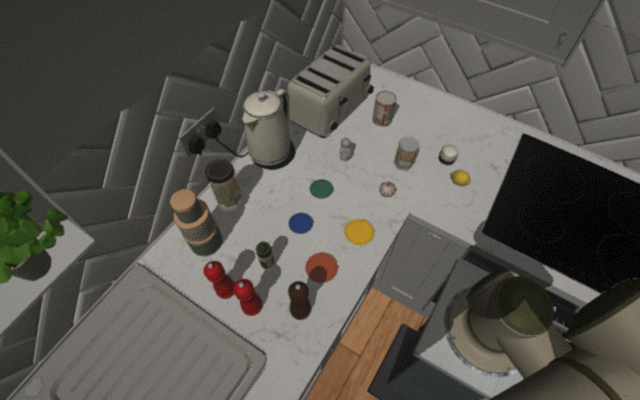

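The scene view shows the dark mill (411,265), herb jar (343,273), shaker (265,140), garlic (334,137), honey jar (312,98), red mills (345,328) and (381,310), and dishes terracotta (376,238), blue (316,230), green (289,190) and yellow (360,187). The side view shows the same things: mill (300,300), herb jar (265,255), shaker (346,148), garlic (388,188), honey jar (406,153).

```bash
cat > h.py <<'E'
import cv2,numpy as np
from rig import env, imaging
def rays(info,uv):
    K=info["camera_matrix"];uv=np.asarray(uv,float).reshape(-1,1,2)
    n=cv2.undistortPoints(uv,np.array(K),np.array([info["k1"],0,0,0,0.]))[:,0]
    R=cv2.Rodrigues(np.array(info["rvec"],float))[0];t=np.array(info["tvec"],float).ravel()
    return -R.T@t, np.c_[n,np.ones(len(n))]@R   # centre, dirs (unit optical depth)
def plane(info,uv,z):
    c,d=rays(info,uv); return c+d*((z-c[2])/d[:,2])[:,None]
def cloud(info,d):
    v,u=np.nonzero(d>0); c,r=rays(info,np.c_[u,v]); P=np.full(d.shape+(3,),np.nan); P[v,u]=c+r*d[v,u][:,None]; return P
def blobs(m,amin=20):
    n,l,s,c=cv2.connectedComponentsWithStats(m.astype(np.uint8)); return [(c[i],s[i,4],l==i) for i in range(1,n) if s[i,4]>amin]
E
python3 - <<'E'
from h import *
seeds={"mill":(411,265),"herb":(343,273),"salt":(265,140),"garlic":(334,137),"honey":(312,98),"red1":(345,328),"red2":(381,310)}
hue={"terra":(3,14),"blue":(105,125),"green":(65,90),"yellow":(20,30)}
dseed={"scene":{"terra":(376,238),"blue":(316,230),"green":(289,190),"yellow":(360,187)},"side":{"terra":(321,267),"blue":(301,223),"green":(321,189),"yellow":(359,232)}}
C={}
for n in("scene","side"):
    z=np.load(f"pics/{n}0.npz");i=imaging.camera_info(n);P=cloud(i,z["d"]);C[n]=P
    lab=cv2.cvtColor(z["im"],cv2.COLOR_BGR2LAB).astype(float)
    for k,s in dseed[n].items():
        ref=lab[s[1]-2:s[1]+3,s[0]-2:s[0]+3].mean((0,1))
        m=np.linalg.norm((lab-ref)*[.4,1,1],axis=2)<22
        for c,a,l in blobs(m):
            if l[s[1],s[0]]:
                cn=max(cv2.findContours(l.astype(np.uint8),0,2)[0],key=cv2.contourArea)
                w=plane(i,cn[:,0].astype(float),.008);(x,y),r=cv2.minEnclosingCircle(w[:,:2].astype(np.float32)[:,None])
                print(n,k,np.round(plane(i,[c],.006)[0],4),"circ",round(x,4),round(y,4),round(2*r*1e3,1))
for k,s in seeds.items():
    c=np.nanmedian(C["scene"][s[1]-2:s[1]+3,s[0]-2:s[0]+3].reshape(-1,3),0)
    for n in C:
        Q=C[n].reshape(-1,3);Q=Q[(np.hypot(*(Q[:,:2]-c[:2]).T)<.05)&(Q[:,2]>.015)]
        t=np.percentile(Q[:,2],98);T=Q[Q[:,2]>t-.02]
        print(k,n,len(Q),"top %.3f"%t,"mid",np.round((Q.min(0)+Q.max(0))/2,3)[:2],"ext",np.round(np.ptp(Q,0),3)[:2],"topmean",np.round(T.mean(0),3)[:2])
E
```

```text
scene terra [0.4757 0.0913 0.006 ] circ 0.4755 0.0911 94.6
scene blue [6.084e-01 5.000e-04 6.000e-03] circ 0.6088 0.001 73.0
scene green [ 0.6245 -0.144   0.006 ] circ 0.6249 -0.1432 77.9
scene yellow [ 0.441  -0.0699  0.006 ] circ 0.4408 -0.0695 84.9
side terra [0.4752 0.092  0.006 ] circ 0.4759 0.0937 99.6
side blue [6.087e-01 5.000e-04 6.000e-03] circ 0.6082 0.0008 73.9
side green [ 0.6245 -0.1443  0.006 ] circ 0.6242 -0.1435 79.8
side yellow [ 0.441  -0.0696  0.006 ] circ 0.4414 -0.0693 89.2
mill scene 821 top 0.166 mid [0.463 0.224] ext [0.051 0.054] topmean [0.463 0.225]
mill side 644 top 0.167 mid [0.46  0.225] ext [0.053 0.052] topmean [0.459 0.224]
herb scene 445 top 0.108 mid [0.614 0.165] ext [0.04  0.042] topmean [0.615 0.166]
herb side 373 top 0.108 mid [0.615 0.166] ext [0.042 0.04 ] topmean [0.613 0.166]
salt scene 298 top 0.090 mid [ 0.628 -0.3  ] ext [0.042 0.035] topmean [ 0.631 -0.3  ]
salt side 217 top 0.090 mid [ 0.629 -0.302] ext [0.041 0.036] topmean [ 0.628 -0.301]
garlic scene 241 top 0.048 mid [ 0.434 -0.244] ext [0.053 0.053] topmean [ 0.438 -0.241]
garlic side 205 top 0.048 mid [ 0.437 -0.246] ext [0.053 0.057] topmean [ 0.436 -0.241]
honey scene 641 top 0.104 mid [ 0.444 -0.383] ext [0.065 0.06 ] topmean [ 0.446 -0.382]
honey side 508 top 0.103 mid [ 0.445 -0.385] ext [0.065 0.055] topmean [ 0.444 -0.383]
red1 scene 756 top 0.168 mid [0.669 0.291] ext [0.053 0.05 ] topmean [0.67  0.292]
red1 side 670 top 0.166 mid [0.666 0.29 ] ext [0.05 0.05] topmean [0.665 0.293]
red2 scene 825 top 0.168 mid [0.578 0.289] ext [0.052 0.053] topmean [0.577 0.291]
red2 side 641 top 0.167 mid [0.575 0.287] ext [0.049 0.051] topmean [0.572 0.289]
```

arm_command(turn=[[0, 0, -0.9], [0, 0, -0.9], [0, 0, -0.9], [0, 0, -0.9], [0, 0, 0], [0, 0, 0], [0, 0, 0], [0, 0, 0], [0, 0, 0], [0, 0, 0], [0, 0, 0], [0, 0, 0]], xyz=[[0, 0, 0], [0, 0, 0], [0, 0, 0], [0, 0, 0], [-0.4, -0.4, 0], [-0.6, -0.6, 0], [-0.6, -0.6, 0], [-0.6, -0.6, 0], [-0.6, -0.6, 0], [-0.6, -0.6, 0], [-0.5, -0.5, 0], [0, 0, 0]], claw=[85, 85, 85, 85, 85, 85, 85, 85, 85, 85, 85, 85], squeeze=30)

```text
time_s: 1.3
position: [0.3669, 0.3261, 0.2309]
tool_rot: [[-1.0, 0.003, -0.0], [0.003, 1.0, -0.001], [0.0, -0.001, -1.0]]
ft_force: [0.1, 0.0, -0.4]
grip_width: 0.085
gripper_force: 0.0
```

```bash
python3 - <<'E'
from h import *
s=env.observe();print(np.round(s["position"],4),np.round(s["tool_rot"],3).tolist(),s["time_s"],np.round(s["q"],1))
for n in("scene","side"):
    z=np.load(f"pics/{n}0.npz");Q=cloud(imaging.camera_info(n),z["d"]).reshape(-1,3)
    for k,c in {"salt":(.629,-.301),"green":(.6245,-.144),"herb":(.614,.1655),"garlic":(.436,-.244)}.items():
        D=Q-[*c,0]; r=np.hypot(D[:,0],D[:,1]); m=(r>.045)&(r<.2)&(Q[:,2]>.05)
        j=np.nonzero(m)[0]; j=j[np.argsort(r[j])[:40]]
        print(n,k,np.round(np.median(Q[j],0),3),np.round(r[j][::13],3))
E
```

```text
[0.3669 0.3261 0.2309] [[-1.0, 0.003, -0.0], [0.003, 1.0, -0.001], [0.0, -0.001, -1.0]] 1.3 [ 27.8  15.9  83.4  -0.   80.8 -62. ]
scene salt [ 0.708 -0.348  0.071] [0.086 0.092 0.095 0.097]
scene green [ 0.628 -0.29   0.065] [0.142 0.145 0.146 0.147]
scene herb [0.588 0.27  0.142] [0.103 0.108 0.109 0.112]
scene garlic [ 0.443 -0.358  0.069] [0.11  0.114 0.115 0.116]
side salt [ 0.705 -0.352  0.069] [0.085 0.093 0.096 0.098]
side green [ 0.629 -0.292  0.068] [0.143 0.147 0.148 0.15 ]
side herb [0.58  0.269 0.144] [0.104 0.111 0.113 0.114]
side garlic [ 0.444 -0.361  0.073] [0.115 0.117 0.118 0.119]
```

arm_command(turn=[[0, 0, 0], [0, 0, 0], [0, 0, 0], [0, 0, 0], [0, 0, 0], [0, 0, 0], [0, 0, 0], [0, 0, 0], [0, 0, 0], [0, 0, 0], [0, 0, 0], [0, 0, 0]], xyz=[[-0.5, -0.5, 0], [-0.6, -0.6, 0], [-0.5, -0.6, 0], [-0.29, -0.33, 0], [0, 0, 0], [0, 0, 0.4], [0, 0, 0.5], [0, 0, 0.5], [0, 0, 0.4], [0, 0, 0.3], [0, 0, 0.24], [0, 0, 0]], claw=[85, 85, 85, 85, 85, 85, 85, 85, 85, 85, 85, 85])

```text
time_s: 2.5
position: [0.4575, 0.2281, 0.113]
tool_rot: [[-1.0, -0.003, -0.004], [-0.003, 1.0, -0.001], [0.004, -0.001, -1.0]]
ft_force: [0.2, -0.2, 0.9]
grip_width: 0.0851
gripper_force: 0.0
```

arm_command(turn=[[0, 0, 0], [0, 0, 0], [0, 0, 0], [0, 0, 0], [0, 0, 0], [0, 0, 0], [0, 0, 0], [0, 0, 0], [0, 0, 0], [0, 0, 0]], xyz=[[0, 0, 0], [0, 0, 0], [0, 0, 0], [0, 0, 0], [0, 0, 0], [0, 0, 0], [0, 0, 0], [0, 0, 0], [0, 0, 0], [0, 0, 0]], claw=[70, 60, 52, 45, 40, 40, 40, 40, 40, 40])

```text
time_s: 3.5
position: [0.4596, 0.2271, 0.1152]
tool_rot: [[-1.0, -0.001, 0.002], [-0.001, 1.0, 0.0], [-0.002, 0.0, -1.0]]
ft_force: [0.6, -1.6, 5.4]
grip_width: 0.0475
gripper_force: 30.3
```

arm_command(turn=[[0, 0, 0], [0, 0, 0], [0, 0, 0], [0, 0, 0], [0, 0, 0], [0, 0, 0], [0, 0, 0], [0, 0, 0], [0, 0, 0], [0, 0, 0], [0, 0, 0], [0, 0, 0]], xyz=[[0, 0, -0.2], [0, 0, -0.4], [0, 0, -0.4], [-0.1, -0.2, 0], [-0.1, -0.4, 0], [-0.1, -0.5, 0], [0, -0.5, 0], [0, -0.5, 0], [0, -0.4, 0], [0, -0.2, 0], [0, 0, 0], [0, 0, 0]], claw=[40, 40, 40, 40, 40, 40, 40, 40, 40, 40, 40, 40])

```text
time_s: 4.7
position: [0.4743, 0.0925, 0.1641]
tool_rot: [[-1.0, -0.001, -0.0], [-0.001, 1.0, 0.0], [0.0, 0.0, -1.0]]
ft_force: [0.1, 1.1, -1.4]
grip_width: 0.0471
gripper_force: 31.3
```

```bash
cat >> h.py <<'E'
def look(xy,zr,rad,tag):
    s=env.observe();print("tcp",np.round(s["position"],4),"w",round(s["grip_width"],4),"t",s["time_s"])
    for n in("scene","side"):
        im,d=imaging.get_image(n);cv2.imwrite(f"pics/{n}_{tag}.png",im);P=cloud(imaging.camera_info(n),d);Q=P.reshape(-1,3)
        for lo,hi in zr:
            T=Q[(np.hypot(*(Q[:,:2]-xy).T)<rad)&(Q[:,2]>lo)&(Q[:,2]<hi)]
            if len(T)>5: print(n,(lo,hi),len(T),"mid",np.round((T.min(0)+T.max(0))/2,4),"ext",np.round(np.ptp(T,0),3))
E
python3 - <<'E'
from h import *
look((.4745,.092),[(.04,.07),(.06,.13)],.05,"mill1")
E
```

```text
tcp [0.4743 0.0925 0.1641] w 0.0471 t 4.7
scene (0.04, 0.07) 114 mid [0.4784 0.0938 0.0588] ext [0.05  0.05  0.021]
scene (0.06, 0.13) 367 mid [0.4776 0.0933 0.0952] ext [0.05  0.049 0.07 ]
side (0.04, 0.07) 89 mid [0.4717 0.0962 0.0586] ext [0.051 0.045 0.021]
side (0.06, 0.13) 282 mid [0.4729 0.0959 0.0949] ext [0.053 0.045 0.069]
```

arm_command(turn=[[0, 0, 0], [0, 0, 0], [0, 0, 0], [0, 0, 0], [0, 0, 0], [0, 0, 0], [0, 0, 0]], xyz=[[0, -0.04, 0.2], [0, 0, 0.3], [0, 0, 0.2], [0, 0, 0.1], [0, 0, 0.06], [0, 0, 0], [0, 0, 0]], claw=[40, 40, 40, 40, 40, 40, 40])

```text
time_s: 5.5
position: [0.4745, 0.0902, 0.1216]
tool_rot: [[-1.0, -0.001, 0.001], [-0.001, 1.0, -0.0], [-0.001, -0.0, -1.0]]
ft_force: [-0.3, 0.2, -1.5]
grip_width: 0.0469
gripper_force: 31.3
```

arm_command(turn=[[0, 0, 0], [0, 0, 0], [0, 0, 0], [0, 0, 0]], xyz=[[0, 0, 0.02], [0, 0, 0.02], [0, 0, 0], [0, 0, 0]], claw=[40, 40, 40, 40])

```text
time_s: 5.9
position: [0.4749, 0.0901, 0.1202]
tool_rot: [[-1.0, -0.001, 0.002], [-0.001, 1.0, -0.0], [-0.002, -0.0, -1.0]]
ft_force: [-0.5, -0.4, 5.8]
grip_width: 0.0472
gripper_force: 31.6
```

Contact. Release slowly and rise.

arm_command(turn=[[0, 0, 0], [0, 0, 0], [0, 0, 0], [0, 0, 0], [0, 0, 0], [0, 0, 0], [0, 0, 0], [0, 0, 0], [0, 0, 0], [0, 0, 0], [0, 0, 0], [0, 0, 0]], xyz=[[0, 0, 0], [0, 0, 0], [0, 0, 0], [0, 0, 0], [0, 0, 0], [0, 0, -0.3], [0, 0, -0.5], [0, 0, -0.6], [0, 0, -0.6], [0, 0, -0.3], [0, 0, 0], [0, 0, 0]], claw=[49, 53, 60, 75, 85, 85, 85, 85, 85, 85, 85, 85])

```text
time_s: 7.1
position: [0.474, 0.0902, 0.2336]
tool_rot: [[-1.0, -0.001, -0.001], [-0.001, 1.0, 0.0], [0.001, 0.0, -1.0]]
ft_force: [0.4, 0.1, 0.2]
grip_width: 0.0851
gripper_force: 0.0
```

```bash
python3 - <<'E'
from h import *
look((.4755,.092),[(.02,.07),(.1,.155),(.15,.18)],.045,"mill2")
E
```

```text
tcp [0.474  0.0902 0.2336] w 0.0851 t 7.1
scene (0.02, 0.07) 245 mid [0.4781 0.0909 0.0448] ext [0.051 0.044 0.049]
scene (0.1, 0.155) 238 mid [0.4765 0.086  0.1275] ext [0.046 0.045 0.055]
scene (0.15, 0.18) 230 mid [0.4769 0.0851 0.1639] ext [0.045 0.044 0.027]
side (0.02, 0.07) 192 mid [0.4742 0.0904 0.0447] ext [0.051 0.048 0.049]
side (0.1, 0.155) 185 mid [0.4727 0.0857 0.1282] ext [0.041 0.047 0.054]
side (0.15, 0.18) 210 mid [0.4747 0.0847 0.1636] ext [0.042 0.044 0.027]
```

```bash
python3 - <<'E'
import cv2,numpy as np
a=cv2.imread("pics/scene_mill2.png")[170:300,330:460];b=cv2.imread("pics/side_mill2.png")[190:320,260:390]
cv2.imwrite("pics/c1.png",cv2.resize(np.hstack([a,b]),(780,390),interpolation=2))
E
```

```text
(no output)
```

View pics/c1.png

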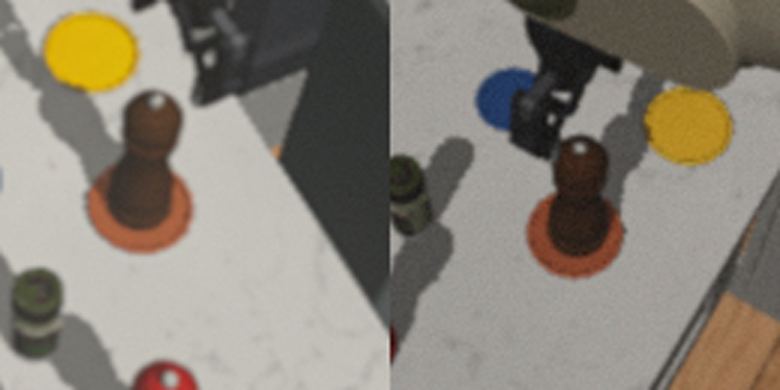

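```bash
python3 - <<'E'
from h import *
d={}
for n in("scene","side"):
    z=np.load(f"pics/{n}0.npz");i=imaging.camera_info(n)
    P0=cloud(i,z["d"]);im,dd=imaging.get_image(n);P1=cloud(i,dd)
    np.savez(f"pics/{n}2.npz",im=im,d=dd)
    for lo,hi in((.02,.05),(.05,.08),(.08,.11),(.128,.145),(.145,.17)):
        r=[]
        for P,c,o in((P0,(.4615,.2245),0),(P1,(.4755,.09),.005)):
            Q=P.reshape(-1,3);T=Q[(np.hypot(*(Q[:,:2]-c).T)<.045)&(Q[:,2]>lo+o)&(Q[:,2]<hi+o)]
            r+=[np.round(T.mean(0)[:2]-c,4),np.round(np.median(T,0)[:2]-c,4),len(T)]
        print(n,lo,*r)
E
```

```text
scene 0.02 [0.0127 0.0114] [0.0179 0.0156] 119 [0.0111 0.0115] [0.0153 0.0145] 119
scene 0.05 [0.0083 0.0089] [0.0125 0.0134] 165 [0.0078 0.0079] [0.011  0.0113] 160
scene 0.08 [0.0105 0.0094] [0.013  0.0106] 54 [0.0093 0.0084] [0.0112 0.0102] 62
scene 0.128 [0.0095 0.0075] [0.0142 0.0114] 100 [0.0098 0.0061] [0.0145 0.0097] 90
scene 0.145 [0.0016 0.0004] [0.0023 0.0013] 275 [ 0.0029 -0.0008] [ 0.0039 -0.0001] 222
side 0.02 [-0.0129  0.0129] [-0.0164  0.018 ] 81 [-0.0088  0.0131] [-0.0121  0.0168] 94
side 0.05 [-0.0097  0.0097] [-0.0142  0.0132] 119 [-0.007   0.0081] [-0.0101  0.0115] 130
side 0.08 [-0.0128  0.0106] [-0.0146  0.0122] 22 [-0.0073  0.0093] [-0.0084  0.0119] 40
side 0.128 [-0.0088  0.0074] [-0.0128  0.0117] 75 [-0.0089  0.0078] [-0.0121  0.0123] 67
side 0.145 [-0.0029 -0.0002] [-0.0035  0.0003] 269 [-0.0026 -0.0021] [-0.0032 -0.0018] 214
```

arm_command(turn=[[0, 0, 0], [0, 0, 0], [0, 0, 0], [0, 0, 0], [0, 0, 0], [0, 0, 0], [0, 0, 0], [0, 0, 0], [0, 0, 0], [0, 0, 0], [0, 0, 0], [0, 0, 0]], xyz=[[-0.2, -0.5, 0], [-0.3, -0.8, 0], [-0.3, -0.8, 0], [-0.3, -0.8, 0], [-0.3, -0.8, 0], [-0.3, -0.8, 0], [-0.3, -0.8, 0], [-0.3, -0.8, 0], [-0.3, -0.8, 0], [-0.3, -0.6, 0], [-0.2, -0.32, 0], [0, 0, 0]], claw=[85, 85, 85, 85, 85, 85, 85, 85, 85, 85, 85, 85])

```text
time_s: 8.5
position: [0.6301, -0.3027, 0.2319]
tool_rot: [[-1.0, 0.001, -0.002], [0.001, 1.0, 0.001], [0.002, 0.001, -1.0]]
ft_force: [1.2, 0.4, -0.5]
grip_width: 0.0852
gripper_force: 0.0
```

arm_command(turn=[[0, 0, 0], [0, 0, 0]], xyz=[[0, 0, 0], [0, 0, 0]], claw=[85, 85])

```text
time_s: 8.7
position: [0.6296, -0.2995, 0.2343]
tool_rot: [[-1.0, -0.002, -0.0], [-0.002, 1.0, 0.0], [0.0, 0.0, -1.0]]
ft_force: [-0.5, 0.1, 0.2]
grip_width: 0.0849
gripper_force: 0.0
```

Down to 0.053 (−181 mm = 3.63 units), then close.

arm_command(turn=[[0, 0, 0], [0, 0, 0], [0, 0, 0], [0, 0, 0], [0, 0, 0], [0, 0, 0], [0, 0, 0], [0, 0, 0], [0, 0, 0]], xyz=[[0, 0, 0.4], [0, 0, 0.6], [0, 0, 0.7], [0, -0.02, 0.7], [0, 0, 0.6], [0, 0, 0.4], [0, 0, 0.23], [0, 0, 0], [0, 0, 0]], claw=[85, 85, 85, 85, 85, 85, 85, 85, 85])

```text
time_s: 9.6
position: [0.6303, -0.3015, 0.0542]
tool_rot: [[-1.0, -0.002, 0.002], [-0.002, 1.0, -0.001], [-0.002, -0.001, -1.0]]
ft_force: [0.4, -0.6, -0.2]
grip_width: 0.0848
gripper_force: 0.0
```

arm_command(turn=[[0, 0, 0], [0, 0, 0], [0, 0, 0], [0, 0, 0], [0, 0, 0], [0, 0, 0], [0, 0, 0], [0, 0, 0], [0, 0, 0], [0, 0, 0]], xyz=[[0, 0, 0], [0, 0, 0], [0, 0, 0], [0, 0, 0], [0, 0, 0], [0, 0, 0], [0, 0, 0], [0, 0, 0], [0, 0, 0], [0, 0, 0]], claw=[70, 60, 50, 42, 36, 32, 28, 28, 28, 28])

```text
time_s: 10.6
position: [0.6301, -0.302, 0.0533]
tool_rot: [[-1.0, -0.001, 0.001], [-0.001, 1.0, -0.001], [-0.001, -0.001, -1.0]]
ft_force: [-1.1, -2.9, 5.2]
grip_width: 0.0336
gripper_force: 28.9
```

arm_command(turn=[[0, 0, 0], [0, 0, 0], [0, 0, 0], [0, 0, 0], [0, 0, 0], [0, 0, 0], [0, 0, 0], [0, 0, 0], [0, 0, 0], [0, 0, 0], [0, 0, 0], [0, 0, 0]], xyz=[[0, 0, -0.3], [0, 0, -0.5], [0, 0.3, -0.2], [0.1, 0.6, 0], [0.1, 0.8, 0], [0.1, 0.9, 0], [0.1, 0.9, 0], [0.03, 0.9, 0], [0, 0.8, 0], [0, 0.6, 0], [0, 0.25, 0], [0, 0, 0]], claw=[28, 28, 28, 28, 28, 28, 28, 28, 28, 28, 28, 28])

```text
time_s: 11.8
position: [0.6074, 0.0029, 0.1028]
tool_rot: [[-1.0, -0.004, -0.001], [-0.004, 1.0, 0.0], [0.001, 0.0, -1.0]]
ft_force: [-0.8, -0.8, -1.3]
grip_width: 0.0333
gripper_force: 28.7
```

arm_command(turn=[[0, 0, 0], [0, 0, 0]], xyz=[[0, 0, 0], [0, 0, 0]], claw=[28, 28])

```text
time_s: 12.0
position: [0.608, -0.0004, 0.1027]
tool_rot: [[-1.0, 0.0, -0.0], [0.0, 1.0, -0.0], [0.0, -0.0, -1.0]]
ft_force: [-0.1, 0.2, -1.4]
grip_width: 0.0332
gripper_force: 28.7
```

```bash
python3 - <<'E'
from h import *
look((.6085,.0005),[(.045,.07),(.07,.095)],.04,"salt1")
E
```

```text
tcp [ 6.080e-01 -4.000e-04  1.027e-01] w 0.0332 t 12.0
scene (0.045, 0.07) 36 mid [0.6072 0.0091 0.0588] ext [0.035 0.023 0.02 ]
scene (0.07, 0.095) 84 mid [0.6084 0.0056 0.0825] ext [0.036 0.034 0.025]
side (0.045, 0.07) 33 mid [0.6019 0.0047 0.0595] ext [0.031 0.028 0.02 ]
side (0.07, 0.095) 69 mid [0.6029 0.0026 0.0823] ext [0.034 0.035 0.024]
```

arm_command(turn=[[0, 0, 0], [0, 0, 0], [0, 0, 0], [0, 0, 0], [0, 0, 0], [0, 0, 0], [0, 0, 0]], xyz=[[-0.04, 0.02, 0.2], [0, 0, 0.3], [0, 0, 0.2], [0, 0, 0.1], [0, 0, 0.06], [0, 0, 0], [0, 0, 0]], claw=[28, 28, 28, 28, 28, 28, 28])

```text
time_s: 12.8
position: [0.6102, 0.0019, 0.0602]
tool_rot: [[-1.0, -0.001, 0.001], [-0.001, 1.0, -0.0], [-0.001, -0.0, -1.0]]
ft_force: [0.0, -0.3, -0.6]
grip_width: 0.0334
gripper_force: 28.7
```

arm_command(turn=[[0, 0, 0], [0, 0, 0], [0, 0, 0]], xyz=[[0, 0, 0.02], [0, 0, 0], [0, 0, 0]], claw=[28, 28, 28])

```text
time_s: 13.1
position: [0.61, 0.0019, 0.059]
tool_rot: [[-1.0, -0.001, 0.0], [-0.001, 1.0, -0.0], [-0.0, -0.0, -1.0]]
ft_force: [0.8, 0.7, -1.0]
grip_width: 0.0334
gripper_force: 28.7
```

arm_command(turn=[[0, 0, 0], [0, 0, 0], [0, 0, 0], [0, 0, 0]], xyz=[[0, -0.02, 0.02], [0, 0, 0], [0, 0, 0], [0, 0, 0]], claw=[28, 28, 28, 28])

```text
time_s: 13.5
position: [0.6104, 0.001, 0.0585]
tool_rot: [[-1.0, -0.001, 0.001], [-0.001, 1.0, 0.0], [-0.001, 0.0, -1.0]]
ft_force: [-0.4, 2.1, 5.7]
grip_width: 0.0331
gripper_force: 29.1
```

arm_command(turn=[[0, 0, 0], [0, 0, 0], [0, 0, 0], [0, 0, 0], [0, 0, 0], [0, 0, 0], [0, 0, 0], [0, 0, 0], [0, 0, 0], [0, 0, 0], [0, 0, 0], [0, 0, 0]], xyz=[[0, 0, 0], [0, 0, 0], [0, 0, 0], [0, 0, 0], [0, 0, 0], [0, 0, -0.3], [0, 0, -0.5], [0, 0, -0.7], [0, 0, -0.8], [0, 0, -0.7], [0, 0, -0.5], [0, 0, 0]], claw=[35, 38, 45, 65, 85, 85, 85, 85, 85, 85, 85, 85])

```text
time_s: 14.7
position: [0.611, 0.0008, 0.2367]
tool_rot: [[-1.0, -0.001, 0.007], [-0.001, 1.0, -0.001], [-0.007, -0.001, -1.0]]
ft_force: [0.1, 0.5, 0.1]
grip_width: 0.0851
gripper_force: 0.0
```

arm_command(turn=[[0, 0, 0], [0, 0, 0], [0, 0, 0], [0, 0, 0], [0, 0, 0], [0, 0, 0], [0, 0, 0]], xyz=[[0, 0.5, 0], [0, 0.8, 0], [0, 0.8, 0], [-0.07, 0.8, 0], [0, 0.4, 0], [0, 0, 0], [0, 0, 0]], claw=[85, 85, 85, 85, 85, 85, 85])

```text
time_s: 15.4
position: [0.613, 0.1657, 0.2319]
tool_rot: [[-1.0, -0.002, -0.001], [-0.002, 1.0, -0.0], [0.001, -0.0, -1.0]]
ft_force: [-0.1, -0.2, 0.6]
grip_width: 0.0852
gripper_force: 0.0
```

```bash
python3 - <<'E'
from h import *
look((.6085,.0005),[(.02,.07),(.07,.1)],.04,"salt2")
E
```

```text
tcp [0.613  0.1657 0.2319] w 0.0852 t 15.4
scene (0.02, 0.07) 174 mid [0.6077 0.0074 0.0452] ext [0.042 0.03  0.049]
scene (0.07, 0.1) 155 mid [0.6085 0.0022 0.0842] ext [0.033 0.033 0.027]
side (0.02, 0.07) 139 mid [0.6084 0.0029 0.0449] ext [0.04  0.036 0.05 ]
side (0.07, 0.1) 72 mid [0.6074 0.0054 0.0822] ext [0.029 0.021 0.024]
```

arm_command(turn=[[0, 0, 0], [0, 0, 0], [0, 0, 0], [0, 0, 0], [0, 0, 0], [0, 0, 0], [0, 0, 0], [0, 0, 0], [0, 0, 0]], xyz=[[-0.02, 0, 0.4], [0, 0, 0.6], [0, 0, 0.7], [0, 0, 0.7], [0, 0, 0.6], [0, 0, 0.4], [0, 0, 0.3], [0, 0, 0], [0, 0, 0]], claw=[85, 85, 85, 85, 85, 85, 85, 85, 85])

```text
time_s: 16.4
position: [0.6146, 0.1651, 0.0483]
tool_rot: [[-1.0, -0.0, 0.0], [-0.0, 1.0, -0.0], [-0.0, -0.0, -1.0]]
ft_force: [-0.8, 0.6, 0.8]
grip_width: 0.0849
gripper_force: 0.0
```

arm_command(turn=[[0, 0, 0], [0, 0, 0], [0, 0, 0], [0, 0, 0], [0, 0, 0], [0, 0, 0], [0, 0, 0], [0, 0, 0], [0, 0, 0], [0, 0, 0]], xyz=[[0, 0, 0], [0, 0, 0], [0, 0, 0], [0, 0, 0], [0, 0, 0], [0, 0, 0], [0, 0, 0], [0, 0, 0], [0, 0, 0], [0, 0, 0]], claw=[70, 60, 52, 46, 42, 38, 34, 34, 34, 34])

```text
time_s: 17.4
position: [0.6144, 0.1658, 0.0481]
tool_rot: [[-1.0, -0.001, 0.0], [-0.001, 1.0, -0.0], [-0.0, -0.0, -1.0]]
ft_force: [0.3, -1.3, 4.7]
grip_width: 0.0402
gripper_force: 30.2
```

arm_command(turn=[[0, 0, 0], [0, 0, 0], [0, 0, 0], [0, 0, 0], [0, 0, 0], [0, 0, 0], [0, 0, 0], [0, 0, 0], [0, 0, 0], [0, 0, 0], [0, 0, 0], [0, 0, 0]], xyz=[[0, 0, -0.3], [0, 0, -0.6], [0, 0, -0.7], [0, 0, -0.7], [0, -0.3, -0.3], [0, -0.7, 0], [0, -0.9, 0], [-0.1, -0.9, 0], [-0.1, -0.9, 0], [0, -0.9, 0], [0, -0.9, 0], [0, -0.7, 0]], claw=[34, 34, 34, 34, 34, 34, 34, 34, 34, 34, 34, 34])

```text
time_s: 18.6
position: [0.6235, -0.1475, 0.1761]
tool_rot: [[-1.0, 0.0, -0.002], [0.0, 1.0, 0.001], [0.002, 0.001, -1.0]]
ft_force: [-0.2, 0.6, -1.7]
grip_width: 0.0404
gripper_force: 30.5
```

arm_command(turn=[[0, 0, 0], [0, 0, 0], [0, 0, 0], [0, 0, 0], [0, 0, 0], [0, 0, 0], [0, 0, 0]], xyz=[[0, 0, 0], [0, 0, 0.3], [0, 0, 0.5], [0, 0, 0.5], [0, 0, 0.3], [0, 0, 0], [0, 0, 0]], claw=[34, 34, 34, 34, 34, 34, 34])

```text
time_s: 19.3
position: [0.6245, -0.1441, 0.0976]
tool_rot: [[-1.0, -0.001, -0.001], [-0.001, 1.0, 0.0], [0.001, 0.0, -1.0]]
ft_force: [0.2, 0.1, -1.5]
grip_width: 0.0401
gripper_force: 30.6
```

```bash
python3 - <<'E'
from h import *
look((.6245,-.144),[(.05,.08),(.065,.095)],.035,"herb1")
E
```

```text
tcp [ 0.6245 -0.1441  0.0976] w 0.0401 t 19.3
scene (0.05, 0.08) 84 mid [ 0.6252 -0.1328  0.0649] ext [0.037 0.026 0.03 ]
scene (0.065, 0.095) 82 mid [ 0.6251 -0.1344  0.0804] ext [0.037 0.029 0.029]
side (0.05, 0.08) 63 mid [ 0.6212 -0.1372  0.0661] ext [0.032 0.031 0.028]
side (0.065, 0.095) 71 mid [ 0.6204 -0.1353  0.0801] ext [0.03  0.027 0.029]
```

arm_command(turn=[[0, 0, 0], [0, 0, 0], [0, 0, 0], [0, 0, 0], [0, 0, 0], [0, 0, 0], [0, 0, 0]], xyz=[[-0.02, 0, 0.2], [0, 0, 0.3], [0, 0, 0.2], [0, 0, 0.1], [0, 0, 0.07], [0, 0, 0], [0, 0, 0]], claw=[34, 34, 34, 34, 34, 34, 34])

```text
time_s: 20.1
position: [0.6259, -0.1442, 0.0548]
tool_rot: [[-1.0, -0.001, 0.001], [-0.001, 1.0, -0.0], [-0.001, -0.0, -1.0]]
ft_force: [0.1, -0.7, -1.2]
grip_width: 0.0401
gripper_force: 30.6
```

arm_command(turn=[[0, 0, 0], [0, 0, 0], [0, 0, 0]], xyz=[[0, 0, 0.02], [0, 0, 0], [0, 0, 0]], claw=[34, 34, 34])

```text
time_s: 20.4
position: [0.6257, -0.1441, 0.0535]
tool_rot: [[-1.0, -0.001, 0.0], [-0.001, 1.0, -0.0], [-0.0, -0.0, -1.0]]
ft_force: [-0.8, 0.5, -1.7]
grip_width: 0.0403
gripper_force: 30.6
```

arm_command(turn=[[0, 0, 0], [0, 0, 0], [0, 0, 0], [0, 0, 0]], xyz=[[0, 0, 0.02], [0, 0, 0], [0, 0, 0], [0, 0, 0]], claw=[34, 34, 34, 34])

```text
time_s: 20.8
position: [0.6259, -0.1442, 0.0531]
tool_rot: [[-1.0, -0.001, 0.001], [-0.001, 1.0, -0.0], [-0.001, -0.0, -1.0]]
ft_force: [-1.4, 1.4, 4.7]
grip_width: 0.0403
gripper_force: 30.7
```

arm_command(turn=[[0, 0, 0], [0, 0, 0], [0, 0, 0], [0, 0, 0], [0, 0, 0], [0, 0, 0], [0, 0, 0], [0, 0, 0], [0, 0, 0], [0, 0, 0], [0, 0, 0]], xyz=[[0, 0, 0], [0, 0, 0], [0, 0, 0], [0, 0, 0], [0, 0, 0], [0, 0, -0.3], [0, 0, -0.5], [0, 0, -0.6], [0, 0, -0.5], [0, 0, -0.3], [0, 0, 0]], claw=[42, 45, 52, 68, 85, 85, 85, 85, 85, 85, 85])

```text
time_s: 21.9
position: [0.6264, -0.1444, 0.1646]
tool_rot: [[-1.0, -0.001, 0.004], [-0.001, 1.0, -0.002], [-0.004, -0.002, -1.0]]
ft_force: [-0.6, 0.4, 0.5]
grip_width: 0.085
gripper_force: 0.0
```

arm_command(turn=[[0, 0, 0], [0, 0, 0], [0, 0, 0], [0, 0, 0], [0, 0, 0], [0, 0, 0], [0, 0, 0], [0, 0, 0]], xyz=[[0.5, -0.25, 0], [0.8, -0.4, 0], [0.8, -0.4, 0], [0.8, -0.4, 0], [0.6, -0.35, 0], [0.3, -0.2, 0], [0, 0, 0], [0, 0, 0]], claw=[85, 85, 85, 85, 85, 85, 85, 85])

```text
time_s: 22.7
position: [0.4358, -0.2442, 0.1617]
tool_rot: [[-1.0, -0.001, -0.0], [-0.001, 1.0, 0.001], [0.0, 0.001, -1.0]]
ft_force: [-0.2, -0.1, -0.3]
grip_width: 0.085
gripper_force: 0.0
```

```bash
python3 - <<'E'
from h import *
look((.6245,-.144),[(.02,.07),(.09,.12)],.04,"herb2")
im,d=imaging.get_image("wrist");P=cloud(imaging.camera_info("wrist"),d).reshape(-1,3)
for lo,hi in((.012,.05),(.018,.03)):
    T=P[(np.hypot(P[:,0]-.436,P[:,1]+.244)<.045)&(P[:,2]>lo)&(P[:,2]<hi)]
    print("wrist garlic",len(T),(T.min(0)+T.max(0))/2 if len(T) else "",np.ptp(T,0) if len(T) else "")
E
```

```text
tcp [ 0.4358 -0.2442  0.1617] w 0.085 t 22.7
scene (0.02, 0.07) 154 mid [ 0.6249 -0.1346  0.045 ] ext [0.042 0.03  0.05 ]
scene (0.09, 0.12) 222 mid [ 0.6254 -0.1431  0.1038] ext [0.04  0.042 0.027]
side (0.02, 0.07) 117 mid [ 0.6252 -0.1347  0.0451] ext [0.036 0.028 0.05 ]
side (0.09, 0.12) 158 mid [ 0.626  -0.1435  0.1025] ext [0.039 0.039 0.025]
wrist garlic 1928 [ 0.43466367 -0.24703013  0.03352462] [0.05158104 0.05440585 0.03292261]
wrist garlic 366 [ 0.43466367 -0.24703013  0.0240208 ] [0.05158104 0.05440585 0.0119583 ]
```

arm_command(turn=[[0, 0, 0], [0, 0, 0], [0, 0, 0], [0, 0, 0], [0, 0, 0], [0, 0, 0], [0, 0, 0], [0, 0, 0], [0, 0, 0]], xyz=[[0.01, -0.03, 0.4], [0, 0, 0.6], [0, 0, 0.6], [0, 0, 0.6], [0, 0, 0.5], [0, 0, 0.3], [0, 0, 0.14], [0, 0, 0], [0, 0, 0]], claw=[85, 85, 85, 85, 85, 85, 85, 85, 85], squeeze=20)

```text
time_s: 23.75
position: [0.4358, -0.2459, 0.0059]
tool_rot: [[-1.0, -0.002, 0.001], [-0.002, 1.0, -0.001], [-0.001, -0.001, -1.0]]
ft_force: [0.5, 0.0, 0.7]
grip_width: 0.0851
gripper_force: 0.0
```

arm_command(turn=[[0, 0, 0], [0, 0, 0], [0, 0, 0], [0, 0, 0], [0, 0, 0], [0, 0, 0], [0, 0, 0], [0, 0, 0], [0, 0, 0]], xyz=[[0, 0, 0], [0, 0, 0], [0, 0, 0], [0, 0, 0], [0, 0, 0], [0, 0, 0], [0, 0, 0], [0, 0, 0], [0, 0, 0]], claw=[78, 70, 64, 59, 55, 51, 50, 50, 50])

```text
time_s: 24.65
position: [0.4354, -0.2459, 0.0058]
tool_rot: [[-1.0, -0.001, 0.0], [-0.001, 1.0, -0.0], [-0.0, -0.0, -1.0]]
ft_force: [-1.2, 0.9, 5.2]
grip_width: 0.0528
gripper_force: 20.1
```

arm_command(turn=[[0, 0, 0], [0, 0, 0], [0, 0, 0], [0, 0, 0], [0, 0, 0], [0, 0, 0], [0, 0, 0], [0, 0, 0], [0, 0, 0], [0, 0, 0], [0, 0, 0], [0, 0, 0]], xyz=[[0, 0, 0], [0, 0, 0], [0, 0, 0], [0, 0, 0.06], [0, 0, 0], [0, 0, 0], [0, 0, 0], [0, 0, 0], [0, 0, 0], [0, 0, 0], [0, 0, 0], [0, 0, 0]], claw=[56, 62, 70, 70, 70, 64, 59, 55, 51, 50, 50, 50])

```text
time_s: 25.85
position: [0.4354, -0.2459, 0.0027]
tool_rot: [[-1.0, -0.001, 0.0], [-0.001, 1.0, -0.0], [-0.0, -0.0, -1.0]]
ft_force: [-1.3, 1.0, 5.5]
grip_width: 0.0528
gripper_force: 20.5
```

arm_command(turn=[[0, 0, 0], [0, 0, 0], [0, 0, 0], [0, 0, 0], [0, 0, 0], [0, 0, 0], [0, 0, 0], [0, 0, 0], [0, 0, 0], [0, 0, 0], [0, 0, 0], [0, 0, 0]], xyz=[[0, 0, -0.2], [0, 0, -0.4], [0, 0, -0.3], [0, 0.2, -0.1], [-0.05, 0.5, 0], [-0.06, 0.6, 0], [0, 0.7, 0], [0, 0.7, 0], [0, 0.5, 0], [0, 0.3, 0], [0, 0, 0], [0, 0, 0]], claw=[50, 50, 50, 50, 50, 50, 50, 50, 50, 50, 50, 50])

```text
time_s: 27.05
position: [0.4405, -0.0707, 0.0523]
tool_rot: [[-1.0, -0.002, -0.0], [-0.002, 1.0, -0.0], [0.0, -0.0, -1.0]]
ft_force: [0.8, 0.3, 0.1]
grip_width: 0.0527
gripper_force: 21.2
```

```bash
python3 - <<'E'
from h import *
look((.441,-.07),[(.045,.09),(.085,.12)],.035,"gar1")
a=cv2.imread("pics/scene_gar1.png")[120:260,290:430];b=cv2.imread("pics/side_gar1.png")[160:300,290:430]
cv2.imwrite("pics/c2.png",cv2.resize(np.hstack([a,b]),(780,390),interpolation=2))
E
```

```text
tcp [ 0.4405 -0.0707  0.0523] w 0.0527 t 27.05
scene (0.045, 0.09) 173 mid [ 0.4472 -0.0687  0.0738] ext [0.041 0.067 0.032]
scene (0.085, 0.12) 131 mid [ 0.4452 -0.0696  0.1025] ext [0.035 0.067 0.035]
side (0.045, 0.09) 100 mid [ 0.43   -0.0697  0.0734] ext [0.028 0.066 0.032]
side (0.085, 0.12) 40 mid [ 0.4405 -0.0672  0.1025] ext [0.035 0.061 0.035]
```

View pics/c2.png

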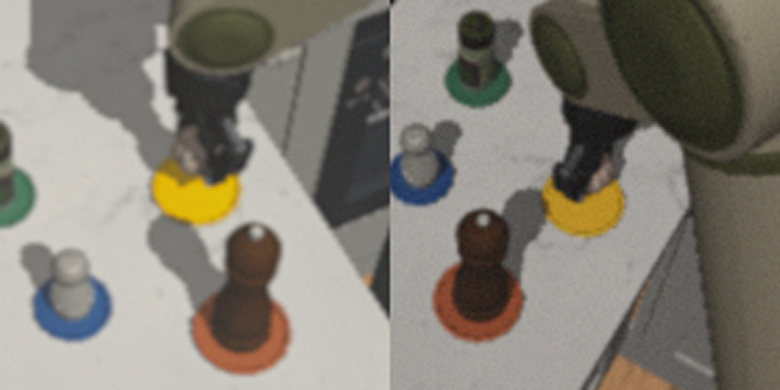

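The crop shows the garlic held between the fingers over the yellow dish. Mill, shaker and herb jar all stand upright in their dishes.

arm_command(turn=[[0, 0, 0], [0, 0, 0], [0, 0, 0], [0, 0, 0], [0, 0, 0], [0, 0, 0], [0, 0, 0]], xyz=[[-0.01, 0.02, 0.2], [0, 0, 0.3], [0, 0, 0.2], [0, 0, 0.1], [0, 0, 0.06], [0, 0, 0], [0, 0, 0]], claw=[50, 50, 50, 50, 50, 50, 50])

```text
time_s: 27.85
position: [0.4412, -0.0699, 0.0096]
tool_rot: [[-1.0, -0.001, 0.0], [-0.001, 1.0, -0.0], [-0.0, -0.0, -1.0]]
ft_force: [-0.1, 0.4, -0.0]
grip_width: 0.0529
gripper_force: 21.2
```

arm_command(turn=[[0, 0, 0], [0, 0, 0], [0, 0, 0], [0, 0, 0]], xyz=[[0, 0, 0.02], [0, 0, 0], [0, 0, 0], [0, 0, 0]], claw=[50, 50, 50, 50])

```text
time_s: 28.25
position: [0.4411, -0.0698, 0.0084]
tool_rot: [[-1.0, -0.001, 0.0], [-0.001, 1.0, -0.0], [-0.0, -0.0, -1.0]]
ft_force: [-1.0, -0.2, -0.2]
grip_width: 0.0526
gripper_force: 21.2
```

arm_command(turn=[[0, 0, 0], [0, 0, 0], [0, 0, 0]], xyz=[[0, 0, 0.015], [0, 0, 0], [0, 0, 0]], claw=[50, 50, 50])

```text
time_s: 28.55
position: [0.4411, -0.0698, 0.0077]
tool_rot: [[-1.0, -0.001, 0.0], [-0.001, 1.0, -0.0], [-0.0, -0.0, -1.0]]
ft_force: [0.2, 0.5, 3.5]
grip_width: 0.0528
gripper_force: 21.4
```

Contact; release, rise straight to 0.23, and clear aside to −y.

arm_command(turn=[[0, 0, 0], [0, 0, 0], [0, 0, 0], [0, 0, 0], [0, 0, 0], [0, 0, 0], [0, 0, 0], [0, 0, 0], [0, 0, 0], [0, 0, 0], [0, 0, 0], [0, 0, 0]], xyz=[[0, 0, 0], [0, 0, 0], [0, 0, 0], [0, 0, 0], [0, 0, 0], [0, 0, -0.3], [0, 0, -0.5], [0, 0, -0.7], [0, 0, -0.8], [0, 0, -0.8], [0, 0, -0.7], [0, 0, -0.4]], claw=[54, 57, 62, 72, 85, 85, 85, 85, 85, 85, 85, 85])

```text
time_s: 29.75
position: [0.4414, -0.07, 0.2203]
tool_rot: [[-1.0, -0.001, 0.004], [-0.001, 1.0, -0.002], [-0.004, -0.002, -1.0]]
ft_force: [0.2, 0.5, -1.3]
grip_width: 0.085
gripper_force: 0.0
```

arm_command(turn=[[0, 0, 0], [0, 0, 0], [0, 0, 0], [0, 0, 0], [0, 0, 0], [0, 0, 0], [0, 0, 0]], xyz=[[0, -0.5, 0], [0, -0.8, 0], [0, -0.8, 0], [0, -0.7, 0], [0, -0.4, 0], [0, 0, 0], [0, 0, 0]], claw=[85, 85, 85, 85, 85, 85, 85])

```text
time_s: 30.45
position: [0.441, -0.2294, 0.2173]
tool_rot: [[-1.0, -0.001, -0.001], [-0.001, 1.0, 0.001], [0.001, 0.001, -1.0]]
ft_force: [0.6, -0.3, 0.2]
grip_width: 0.0854
gripper_force: 0.0
```

```bash
python3 - <<'E'
from h import *
for k,c,zr,r in(("garlic",(.441,-.0697),(.018,.07),.045),("mill",(.4755,.092),(.12,.18),.045),("salt",(.6085,.0005),(.07,.1),.04),("herb",(.6245,-.144),(.09,.12),.04),("honey",(.4445,-.384),(.015,.11),.05)):
    print(k,c); look(c,[zr],r,"fin")
cv2.imwrite("pics/fin.png",cv2.resize(np.hstack([cv2.imread("pics/scene_fin.png")[50:350,200:500],cv2.imread("pics/side_fin.png")[50:350,200:500]]),(800,400)))
E
```

```text
garlic (0.441, -0.0697)
tcp [ 0.441  -0.2294  0.2173] w 0.0854 t 30.45
scene (0.018, 0.07) 286 mid [ 0.4401 -0.0662  0.0399] ext [0.055 0.055 0.043]
side (0.018, 0.07) 245 mid [ 0.4433 -0.0663  0.0385] ext [0.052 0.051 0.041]
mill (0.4755, 0.092)
tcp [ 0.4412 -0.2287  0.2176] w 0.085 t 30.55
scene (0.12, 0.18) 373 mid [0.4774 0.0868 0.1489] ext [0.046 0.047 0.056]
side (0.12, 0.18) 338 mid [0.4764 0.0859 0.1479] ext [0.048 0.046 0.056]
salt (0.6085, 0.0005)
tcp [ 0.4413 -0.2288  0.2177] w 0.0848 t 30.65
scene (0.07, 0.1) 156 mid [0.6089 0.0014 0.0833] ext [0.034 0.032 0.026]
side (0.07, 0.1) 113 mid [0.6099 0.0014 0.0841] ext [0.032 0.03  0.026]
herb (0.6245, -0.144)
tcp [ 0.4414 -0.2291  0.2177] w 0.0848 t 30.75
scene (0.09, 0.12) 224 mid [ 0.6248 -0.1437  0.1027] ext [0.041 0.043 0.025]
side (0.09, 0.12) 161 mid [ 0.6264 -0.1434  0.1025] ext [0.041 0.041 0.025]
honey (0.4445, -0.384)
tcp [ 0.4413 -0.2294  0.2177] w 0.0853 t 30.85
scene (0.015, 0.11) 711 mid [ 0.4427 -0.389   0.0616] ext [0.066 0.071 0.092]
side (0.015, 0.11) 377 mid [ 0.444  -0.3856  0.0612] ext [0.066 0.059 0.092]
```

View pics/fin.png

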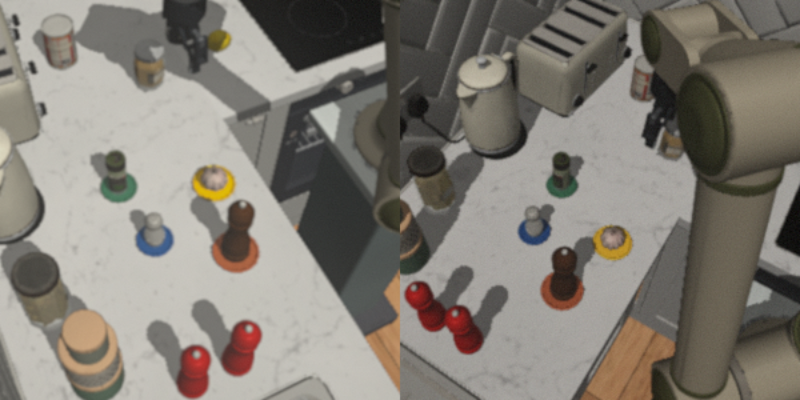

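The final view shows all four items upright in their dishes, and the honey jar and red mills where they were. Every item measures within about 5 mm of its dish centre.

```bash
python3 -c "
from rig import env
print(env.close_job())"
```

```text
the job is handed in; nothing more can be done
None
```

The pepper mill, salt shaker, herb jar and garlic were placed in that order, each standing upright in its dish within about 5 mm of centre; the honey jar was left alone, and the job was handed in at about 31 s.

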